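Clamp a pack of two spacer plates in the cam jig and hold the lever at full lift

TASK

Lay the plain aluminium plate flat in the open cam clamp jig and stack the ribbed plate squarely on top of it, rib up, edges flush, letting go of both. Then swing the jig's cam lever round to its point of highest lift, where it points straight away from the pile and the jaw presses both plates against the end fence, and keep hold of it there: the lever is spring-returned, so finish with the gripper still holding it. Leave the coupling, the screw and the grey connector hood where they lie.

Things in the scene. Friction and masses are not known exactly. Their poses are not given: they have to be found in the camera images.
- clamp_jig: Cam clamp jig, fixed: grey bed 20 mm thick, x = -110 to +125, y = -50 to +50 mm in its axes; origin on the bench. +x runs from cam to end fence (roughly away from the robot), z up. Fence 64 mm wide, 27 mm above the bed, face at x = +110 mm. At rest the jaw pad face is at x = +20 mm: 90 mm open for the 80 mm plates. The pile's y sides are open (jaw guides: x -14 to +20, 36 mm over the bench).
- pile_seat (a point): Point on the bed (20 mm above the bench) under the pile's centre once it is clamped against the fence; axes as the jig's. Plates go with their 80 mm sides along x, centred on y = 0. With the jaw open a plate's centre can lie at x = -10 to 0 mm; -5 mm is the middle of the gap. The jaw pushes the pile the rest of the way.
- plain_plate: The plain plate: loose aluminium, 80 x 50 x 14 mm, four small dark holes at the corners, about 150 g, flat on the bench. Origin at the centre of its underside; x along its 80 mm side, y along its 50 mm side, z up. Symmetric under a half turn. Goes to the bottom.
- ribbed_plate: The ribbed plate: loose aluminium, 80 x 50 x 10 mm, with one rib standing on its top, 50 mm long (along x), 16 mm wide (y) and 17 mm high, so 27 mm high in all, about 130 g. Origin at the centre of its underside; x along its 80 mm side, y along its 50 mm side, z up. Symmetric under a half turn. Goes on top, rib up; the rib can be pinched from above.
- cam_lever (a joint): Lever angle, rad, counter-clockwise from above, 0 to 2.0. 0: rest, jaw open; the lever points 94 degrees from the jig's +x, about +y. 1.5: highest lift, lever straight along the jig's -x, away from the pile, over the dark index line. Jaw travel 14 mm at 1.5, less again beyond. A spring pulls it back with 2 N at the post at 0, 4 N at 1.5; the pad yields on its own spring (about 10 N).
- lever_pivot (a point): The lever's vertical pivot axis, at the height of the bed surface (20 mm); 40 mm from the jig's origin along -x.
- lever_post (a point): Centre of the black round upright handle post at the lever's end, 80 mm from the pivot axis, 70 mm above the bench. The post is 18 mm in diameter, stands upright and reaches from 44 to 86 mm above the bench; the steel lever bar, 14 mm wide, lies right below it (36 to 44 mm). Nothing stands beside the post.
- jaw_pad: The black pad on the moving jaw that presses the pile; its face stands 18 mm towards +x from this origin. It slides along the jig's x. Moves with the lever.
- shaft_coupling: Bystander: round aluminium coupling, 43 x 40 x 34 mm, standing on the bench behind the plates. Not to be moved. Origin under its centre.
- cap_screw: Bystander: black cap screw lying on the bench, 13 x 32 x 13 mm. Not to be moved. Origin under its centre.
- dsub_hood: Bystander: grey connector hood, 42 x 34 x 18 mm, on the bench. Not to be moved. Origin under its centre.
Not all that is in view belongs to the job. What is shaped like the plain_plate but turquoise is not meant.

How it is judged:
On the way, in this order (a step that is already met when the one before it is completed fails the run):
1. the plain plate lies flat and square on the bed of the open jig, let go (x of plain_plate in the frame of pile_seat between -0.014 and 0.004 m and y of plain_plate in the frame of pile_seat between -0.008 and 0.008 m and z of plain_plate in the frame of pile_seat between -0.003 and 0.003 m and angle between plain_plate's own z axis and vertical below 0.05 rad and angle between the x axis of plain_plate and the x axis of clamp_jig, either way round below 0.12 rad and contact force between the fingers and plain_plate below 0.05 N and linear speed of plain_plate below 0.02 m/s and value of joint cam_lever below 0.2 rad), for 0.2 s.
2. the ribbed plate lies squarely on it, rib up and let go, with the lever still at rest (all of step 1 and x of ribbed_plate in the frame of plain_plate between -0.006 and 0.006 m and y of ribbed_plate in the frame of plain_plate between -0.005 and 0.005 m and z of ribbed_plate in the frame of plain_plate between 0.011 and 0.017 m and angle between ribbed_plate's own z axis and vertical below 0.05 rad and angle between the x axis of ribbed_plate and the x axis of plain_plate, either way round below 0.1 rad and contact force between the fingers and ribbed_plate below 0.05 N and linear speed of ribbed_plate below 0.02 m/s), for 0.3 s.
At the end, for the whole second after the job is handed in: Fingers hold the lever at 1.5 +-0.15 rad, still. Plain plate flat on the bed within 3 mm of the seat along the jig, 8 mm across, 0.12 rad; ribbed plate on it, rib up, flush within 3 mm along, 5 mm across, 0.1 rad. Pad presses each over 1 N; fingers off the plates; bystanders moved under 30 mm (x of plain_plate in the frame of pile_seat between -0.003 and 0.003 m and y of plain_plate in the frame of pile_seat between -0.008 and 0.008 m and z of plain_plate in the frame of pile_seat between -0.003 and 0.003 m and angle between each of plain_plate, ribbed_plate's own z axis and vertical below 0.05 rad and angle between the x axis of plain_plate and the x axis of clamp_jig, either way round below 0.12 rad and x of ribbed_plate in the frame of plain_plate between -0.003 and 0.003 m and y of ribbed_plate in the frame of plain_plate between -0.005 and 0.005 m and z of ribbed_plate in the frame of plain_plate between 0.011 and 0.017 m and angle between the x axis of ribbed_plate and the x axis of plain_plate, either way round below 0.1 rad and value of joint cam_lever between 1.35 and 1.65 rad and velocity of joint cam_lever between -0.1 and 0.1 rad/s and contact force between the fingers and cam_lever above 0.5 N and contact force between jaw_pad and plain_plate above 1 N and contact force between jaw_pad and ribbed_plate above 1 N and contact force between the fingers and plain_plate below 0.05 N and contact force between the fingers and ribbed_plate below 0.05 N and linear speed of each of plain_plate, ribbed_plate below 0.02 m/s); the arm keeps its last pose, push and grip.
It fails at once if the coupling moved more than 30 mm (distance of shaft_coupling from where it was at the start of the episode above 0.03 m).
It fails at once if the cap screw moved more than 30 mm (distance of cap_screw from where it was at the start of the episode above 0.03 m).
It fails at once if the connector hood moved more than 30 mm (distance of dsub_hood from where it was at the start of the episode above 0.03 m).
It also fails if it takes over 72 s, if anything falls off the work surface, if the arm or the gripper's body presses on something with over 40 N, if the wrist force passes 120 N, or if a joint passes its speed limit or range.

ROBOT

A 6-joint arm with a two-finger parallel gripper is mounted at the origin on a cart in front of the work surface, level with it; the furniture and walls round the work are solid. World frame = base frame: x ahead of the robot, y to its left, z up, the work surface at z = 0. Lengths are in m, angles in rad, forces in N, time in s.
With the tool pointing down it reaches from about 0.3 to 0.875 m from the base axis. Payload 6.4 kg.
Tool frame: the origin (TCP) lies midway between the tips of the shut fingers; the grasp point (between the pads) lies 19 mm behind it (grasp_offset is the distance from the TCP to the grasp point, in m); z points along the fingers, y is the line along which they close (so a half turn about z gives the same grasp; the last joint's range is limited). The gripper opens to 85 mm and grips with 20 to 120 N. Pads are 22 mm wide; open, the fingers measure 114 mm over their backs; the gripper's body (76 mm by 85 mm) begins 54 mm behind the grasp point. The pads swing forward as they close: fully open they stand 13 mm farther back than shut.
Start: joints at [0.898, 0.181, 1.607, -0, 1.354, -0.206], TCP at [0.259, 0.514, 0.201] pointing down, gripper open.
Joint ranges: [-2.99, 2.99], [-0.89, 2.07], [0.3, 2.58], [-1.14, 4.28], [0, 2.63], [-3.12, 3.12]. Speed limits (rad/s): [2.57, 2.57, 3.01, 3.14, 3.14, 3.14].

INTERFACE

Orientations are given as a unit quaternion [w, x, y, z].
In Python, from bench import * gives the robot as it stands. The module is installed in compiled form; this text tells all that it offers.
- The arm moves only by the tool servo_tool, never from a script. Its argument "commands" is text: rows parted by semicolons, each of 7 numbers parted by spaces: the turn, a rotation vector about the tool's x, y, z in rad, then the shift along the tool's x, y, z in mm, then the opening, from 0 (shut) to 1 (fully open). In form: wx wy wz dx dy dz claw; .... A call has 1 to 5 rows; each row shifts and turns the commanded pose from where the row before left it, along the tool's axes as they then stand; what a row does not reach is not made up. A row lasts 1/8 s, in which the tool goes at most 62.5 mm and 10.7 degrees, less where a joint would pass 70% of its speed; a pose out of reach is approached as far as the arm can. A call with a gripper value outside its range is refused whole. The fingers move at their own pace and stop on an object; the grip force is fixed at half the most. Time passes only in rows, so rows that do not move let the fingers close. It gives the time, the measured TCP pose, the force, the opening and the grip force at its end, in the units of the state.
- get_obs(): the state, without advancing time (a new reading comes with each control period).
- camera(name): name is "side" or "top" or "wrist"; returns the picture (480x640x3 uint8, blue, green, red); there is no depth.
- calibration(name): a dict with "fx", "fy", "cx", "cy" (pixels), "k1" (the pictures are not rectified: a ray, as slopes to the right and down, at radius r is drawn at 1 + k1 r^2 times it, then the intrinsics apply), "R" (3x3) and "t" (3): a world point X has camera coordinates R X + t. Camera axes: x right, y down, z forward; pixel columns grow to the right and rows downward; lengths in m; the calibration is good to about 2 mm. A picture is of the moment at which its call begins: read the wrist's pose just before it. calibration takes no time and is no camera call; for the wrist camera it gives the pose at the moment of the call.
- hand_in(): hands the job in; it is judged then, once.
The state is a dict: "time_s": time; "q": joint angles; "dq": joint speeds; "joint_efforts": joint torques, N m; "eef_pos": TCP position; "eef_rot": TCP orientation; "wrist_force": force on the tool from outside, world axes, zero at the start; "torque": the same for the moment, N m; "opening": opening from 0.0 (shut) to 1.0 (fully open); "grasp_force": force on a finger pad.
Only numpy, scipy, OpenCV 4.12 (cv2) and the standard library are available. Lean on these libraries where they do the work, as an engineer would, in place of code of your own. Each camera call takes 0.05 s, during which the arm holds its last target. There are 200 camera calls.

## Working session

There is one attempt and no reset: what is moved stays moved. The work goes in short steps, Python scripts to look and compute and a tool call to move; the robot and the scene stay as the last step left them, time stands still between calls to the robot, and variables do not carry over. Pictures are saved under pics/ and viewed, at most 10 in all, crops included, and the job is handed in when it is done.

Besides the shell and the picture viewer there is one more tool, called after "Request:" as name(argument=value, ...), one argument or row to a line, values as JSON. servo_tool: Moves the arm, as the interface text tells. Its arguments: {"type":"object","properties":{"commands":{"type":"string"}},"required":["commands"]}

```bash
mkdir -p pics
python3 - <<'E'
from bench import *
import cv2
for n in("top","side"):
    cv2.imwrite(f"pics/{n}0.png",camera(n)); c=calibration(n); print(n,c)
o=get_obs();print(o)
E
```

```text
top {'fx': 489.0229774508176, 'fy': 489.0229774508176, 'cx': 320.47620039514754, 'cy': 243.36378200313487, 'k1': -0.08841094696156397, 'R': array([[ 1.15191041e-04, -9.99843008e-01,  1.77185486e-02],
       [-9.92974225e-01, -2.21101367e-03, -1.18310188e-01],
       [ 1.18330790e-01, -1.75804338e-02, -9.92818590e-01]]), 't': array([0.03631328, 0.65918261, 1.16301146])}
side {'fx': 540.1555722626234, 'fy': 540.1555722626234, 'cx': 311.2972008318675, 'cy': 242.1083138003431, 'k1': -0.0480093926844964, 'R': array([[ 0.99367671, -0.11226103, -0.00201498],
       [-0.09732767, -0.85226904, -0.51396965],
       [ 0.05598146,  0.51091578, -0.857806  ]]), 't': array([-0.66168538,  0.15935859,  1.11815868])}
{'time_s': 0.1, 'q': array([ 8.97703458e-01,  1.81444786e-01,  1.60788583e+00,  7.88963261e-06,
        1.35378448e+00, -2.06306691e-01]), 'dq': array([-7.59138680e-05, -2.99110324e-03, -1.78765059e-03, -1.53881000e-03,
       -1.53696224e-03,  7.04584921e-04]), 'joint_efforts': array([-3.58409770e-04, -4.45873260e+01, -3.52243853e+01, -3.26467734e-04,
        4.03497615e-03, -3.08663346e-05]), 'eef_pos': array([0.25841261, 0.5130752 , 0.19989734]), 'eef_rot': array([-3.27513051e-04,  2.31280704e-01,  9.72886765e-01, -6.87174803e-04]), 'wrist_force': array([ 0.33219777, -0.00716595, -0.2926509 ]), 'torque': array([ 0.00123596,  0.01497982, -0.02523479]), 'grasp_force': 0.0, 'opening': 1.0017454781968675}
```

View pics/top0.png

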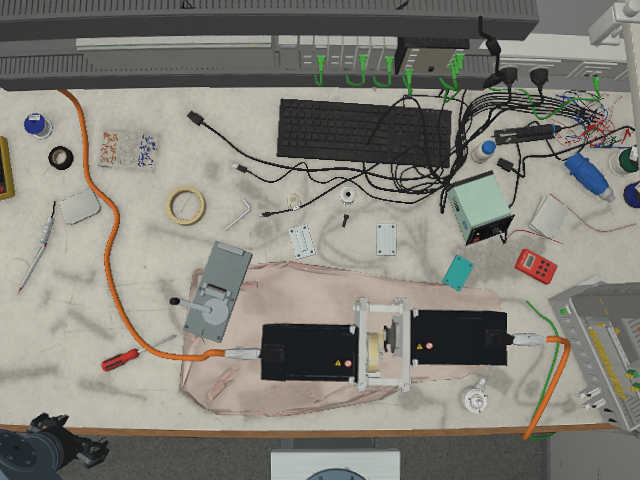

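View pics/side0.png

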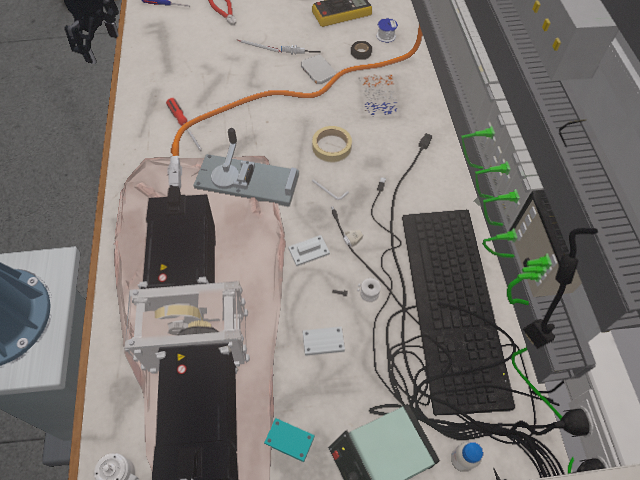

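Top view: jig at (215,295) with the lever post at (174,301), ribbed plate at (301,240), coupling (347,195), screw (346,220), hood near (294,202).
Candidates for the plain plate: the aluminium plate (387,240), the turquoise one (458,271), and white boxes at (80,207) and (548,215). By the description (aluminium, four dark holes) I choose (387,240). I'll check it in a close crop and take the contours there.

```bash
cat > h.py <<'E'
from bench import *
import cv2, numpy as np
def rays(c,px):
    K=np.array([[c["fx"],0,c["cx"]],[0,c["fy"],c["cy"]],[0,0,1]])
    u=cv2.undistortPoints(np.float64(px).reshape(-1,1,2),K,np.array([c["k1"],0,0,0])).reshape(-1,2)
    return -c["R"].T@c["t"], np.c_[u,np.ones(len(u))]@c["R"]
def plane(c,px,z):
    o,d=rays(c,px); return o+d*((z-o[2])/d[:,2])[:,None]
def proj(c,X):
    K=np.array([[c["fx"],0,c["cx"]],[0,c["fy"],c["cy"]],[0,0,1]])
    return cv2.projectPoints(np.float64(X).reshape(-1,1,3),cv2.Rodrigues(c["R"])[0],c["t"],K,np.array([c["k1"],0,0,0]))[0].reshape(-1,2)
def tri(c1,p1,c2,p2):
    o1,d1=rays(c1,[p1]);o2,d2=rays(c2,[p2]);d1=d1[0];d2=d2[0]
    s=np.linalg.lstsq(np.c_[d1,-d2],o2-o1,rcond=None)[0]
    a=o1+s[0]*d1;b=o2+s[1]*d2;return (a+b)/2,np.linalg.norm(a-b)
def blob(im,mask,near):
    cs,_=cv2.findContours(mask,cv2.RETR_EXTERNAL,cv2.CHAIN_APPROX_NONE)
    cs=[q for q in cs if cv2.contourArea(q)>40]
    return min(cs,key=lambda q:-cv2.pointPolygonTest(q,near,True))
def rect(P):
    r=cv2.minAreaRect(np.float32(P[:,:2]*1000)); b=cv2.boxPoints(r)
    e=b[1]-b[0];f=b[2]-b[1]
    l=e if np.hypot(*e)>np.hypot(*f) else f
    return np.array(r[0])/1000,sorted(r[1]),np.arctan2(l[1],l[0])%np.pi
E
python3 - <<'E'
from h import *
im=cv2.imread("pics/top0.png")
cr=cv2.resize(im[180:360,160:480],None,fx=2.5,fy=2.5,interpolation=cv2.INTER_CUBIC)
cv2.imwrite("pics/crop.png",cr)
s=cv2.imread("pics/side0.png")
for p in[(387,250),(387,240),(294,250),(230,255),(370,240),(205,320),(240,300)]:print("top",p,im[p[1],p[0]])
for p in[(320,342),(300,342),(300,360),(280,180),(309,250)]:print("side",p,s[p[1],p[0]])
E
```

```text
top (387, 250) [188 191 184]
top (387, 240) [187 191 183]
top (294, 250) [191 195 187]
top (230, 255) [125 125 116]
top (370, 240) [167 180 182]
top (205, 320) [153 154 145]
top (240, 300) [155 168 182]
side (320, 342) [180 180 179]
side (300, 342) [150 155 163]
side (300, 360) [171 176 184]
side (280, 180) [144 142 135]
side (309, 250) [114 114 116]
```

View pics/crop.png

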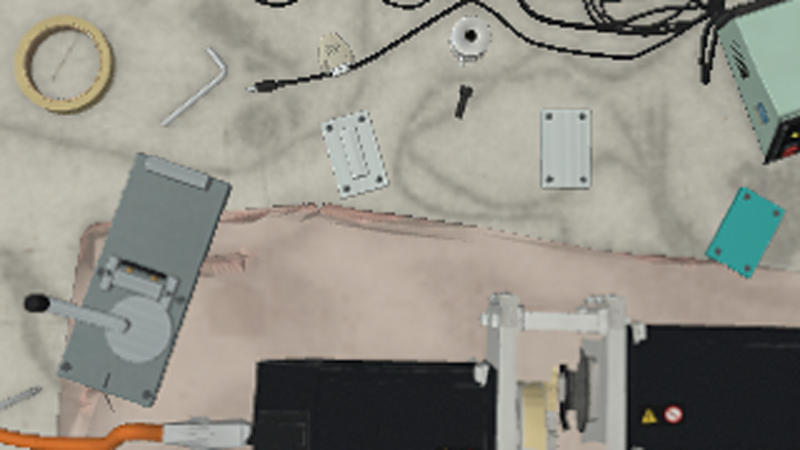

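The crop shows the plain aluminium plate with four dark holes at (386,240), the ribbed plate at (302,241), and the jig with its fence at (231,249). Aluminium and bed are bluish against the warm bench, so a B>R mask separates them.

Run:
```python
from h import *
im=cv2.imread("pics/top0.png").astype(int);c=calibration("top")
m=((im[...,0]-im[...,2]>=-2)&(im[...,1]>60)).astype(np.uint8)*255
m=cv2.morphologyEx(m,cv2.MORPH_OPEN,np.ones((3,3)))
for n,p,z in[("plain",(387,240),.014),("ribbed",(301,240),.010),("jig",(215,270),.02)]:
    b=blob(im,m,p); P=plane(c,b.reshape(-1,2),z); r=rect(P); print(n,len(b),r,np.degrees(r[2]), cv2.boxPoints(cv2.minAreaRect(b)).round(1).tolist())
s=cv2.imread("pics/side0.png").astype(int);cs=calibration("side")
ms=((s[...,0]-s[...,2]>=-3)&(s[...,1]>100)).astype(np.uint8)*255
ms=cv2.morphologyEx(ms,cv2.MORPH_OPEN,np.ones((3,3)))
for n,p,z in[("plain",(322,341),.014),("ribbed",(297,255),.010),("jig",(275,190),.02)]:
    b=blob(s,ms,p); P=plane(cs,b.reshape(-1,2),z); r=rect(P); print(n,len(b),r,np.degrees(r[2]))
# post
for nm,I,cc,p in(("top",im,c,(174,301)),("side",s,cs,(232,133))):
    d=(I.max(2)<70).astype(np.uint8)*255; b=blob(I,d,p); x,y,w,h=cv2.boundingRect(b); print(nm,x,y,w,h,cv2.minAreaRect(b))
    for z in(.086,.07,.044): print(z,plane(cc,[(x+w/2,y+h/2)],z))
```

```text
plain 98 (array([ 0.6737171 , -0.12745078]), [48.365543365478516, 77.06521606445312], np.float32(3.127909)) 179.21597 [[376.0, 224.0], [395.0, 224.0], [395.0, 254.0], [376.0, 254.0]]
ribbed 91 (array([0.66779449, 0.0846393 ]), [48.453102111816406, 78.76929473876953], np.float32(0.283017)) 16.21568 [[287.8999938964844, 229.0], [306.3999938964844, 223.8000030517578], [314.8999938964844, 253.60000610351562], [296.3999938964844, 258.8999938964844]]
jig 272 (array([0.54703827, 0.30606384]), [130.06637573242188, 235.3791046142578], np.float32(2.8052695)) 160.73009 [[170.5, 325.3999938964844], [203.39999389648438, 235.3000030517578], [252.5, 253.1999969482422], [219.60000610351562, 343.29998779296875]]
plain 130 (array([ 0.67515393, -0.12914909]), [52.282989501953125, 79.20655059814453], np.float32(3.1345234)) 179.59496
ribbed 100 (array([0.66901117, 0.08472411]), [51.65681838989258, 79.34050750732422], np.float32(0.2822059)) 16.169207
jig 165 (array([0.59423395, 0.27527002]), [101.8596420288086, 121.35985565185547], np.float32(2.8472216)) 163.13377
top 170 298 10 7 ((174.5, 301.0), (6.0, 9.0), 90.0)
0.086 [[0.51596225 0.37786096 0.086     ]]
0.07 [[0.51594878 0.38232377 0.07      ]]
0.044 [[0.51592689 0.38957583 0.044     ]]
side 228 130 8 13 ((231.9864959716797, 136.41893005371094), (12.001126289367676, 6.411561012268066), 80.53767395019531)
0.086 [[0.52063772 0.36562703 0.086     ]]
0.07 [[0.5191316  0.38031248 0.07      ]]
0.044 [[0.51668416 0.40417633 0.044     ]]
```

```bash
cat >> h.py <<'E'
from scipy.spatial.transform import Rotation as Ro
def plan(pos,ydeg,n):
    """n rows taking the tool to pos, pointing down, closing line at ydeg from world x (mod 180, nearest)"""
    o=get_obs();q=o["eef_rot"];R0=Ro.from_quat([q[1],q[2],q[3],q[0]]);M=R0.as_matrix()
    cur=np.degrees(np.arctan2(M[1,1],M[0,1])); d=(ydeg-cur+90)%180-90; a=np.radians(cur+d)
    y=np.array([np.cos(a),np.sin(a),0]);z=np.array([0,0,-1.]);T=Ro.from_matrix(np.c_[np.cross(y,z),y,z])
    w=(R0.inv()*T).as_rotvec(); print("t",o["time_s"],"pos",o["eef_pos"].round(4),"cur",round(cur,2),"tilt",np.degrees(np.arccos(-M[2,2])).round(2),"turn",w.round(3))
    for i in range(n):
        Ri=R0*Ro.from_rotvec(w*i/n); s=Ri.inv().apply((np.array(pos)-o["eef_pos"])/n*1000)
        print(*(w/n).round(3),*s.round(1))
E
python3 - <<'E'
from h import *
c=calibration("top")
px=np.array([(139,154),(232,184),(153,406),(59,375)])/2.5+[160,180]
P=plane(c,px,.02)[:,:2];print(P.round(4))
print([np.linalg.norm(P[i]-P[(i+1)%4]).round(4) for i in range(4)],[np.degrees(np.arctan2(*(P[a]-P[b])[::-1])).round(1) for a,b in((0,3),(1,2),(0,1),(3,2))],P.mean(0))
print(calibration("wrist"))
plan([.54,.30,.33],70.7,10)
E
```

```text
[[0.6652 0.2988]
 [0.6354 0.2052]
 [0.4168 0.2796]
 [0.4463 0.373 ]]
[np.float64(0.0983), np.float64(0.2309), np.float64(0.0979), np.float64(0.2312)] [np.float64(-18.7), np.float64(-18.8), np.float64(72.3), np.float64(72.5)] [0.54093253 0.28915278]
{'fx': 378.1362056397712, 'fy': 378.1362056397712, 'cx': 321.24366536823175, 'cy': 238.07495526040847, 'k1': -0.05689551062964692, 'R': array([[ 0.45060758,  0.89271878, -0.00244712],
       [ 0.84836511, -0.42736314,  0.31246982],
       [ 0.27790187, -0.14287732, -0.94992453]]), 't': array([-0.57343831, -0.04076015,  0.38004663])}
t 0.1 pos [0.2584 0.5131 0.1999] cur 63.26 tilt 0.09 turn [-0.001 -0.    -0.13 ]
-0.0 -0.0 -0.013 -34.7 -6.4 -13.0
-0.0 -0.0 -0.013 -34.6 -6.8 -13.0
-0.0 -0.0 -0.013 -34.6 -7.3 -13.0
-0.0 -0.0 -0.013 -34.5 -7.7 -13.0
-0.0 -0.0 -0.013 -34.4 -8.2 -13.0
-0.0 -0.0 -0.013 -34.2 -8.6 -13.0
-0.0 -0.0 -0.013 -34.1 -9.0 -13.0
-0.0 -0.0 -0.013 -34.0 -9.5 -13.0
-0.0 -0.0 -0.013 -33.9 -9.9 -13.0
-0.0 -0.0 -0.013 -33.8 -10.4 -13.0
```

Jig corners are consistent (231 x 98 mm, heading −18.7°), and the predicted post (0.516,0.382) matches the triangulated (0.517,0.381). Now to the plain plate.

Run:
```python
from h import *
plan([.6745,-.1283,.16],89.4,15)
```

```text
t 0.1 pos [0.2584 0.5131 0.1999] cur 63.26 tilt 0.09 turn [-0.001 -0.001 -0.456]
-0.0 -0.0 -0.03 -44.0 -25.7 2.7
-0.0 -0.0 -0.03 -43.2 -27.0 2.7
-0.0 -0.0 -0.03 -42.4 -28.3 2.7
-0.0 -0.0 -0.03 -41.5 -29.6 2.7
-0.0 -0.0 -0.03 -40.6 -30.9 2.7
-0.0 -0.0 -0.03 -39.6 -32.1 2.7
-0.0 -0.0 -0.03 -38.6 -33.3 2.7
-0.0 -0.0 -0.03 -37.6 -34.4 2.7
-0.0 -0.0 -0.03 -36.5 -35.5 2.7
-0.0 -0.0 -0.03 -35.4 -36.6 2.7
-0.0 -0.0 -0.03 -34.3 -37.7 2.7
-0.0 -0.0 -0.03 -33.1 -38.7 2.7
-0.0 -0.0 -0.03 -31.9 -39.7 2.7
-0.0 -0.0 -0.03 -30.7 -40.7 2.7
-0.0 -0.0 -0.03 -29.5 -41.6 2.7
```

Request:
servo_tool(
  commands="0 0 -0.03 -44 -26 -6 1;0 0 -0.03 -43 -27 -6 1;0 0 -0.03 -42.5 -28.5 -3 1;0 0 -0.03 -41.5 -29.5 0 1;0 0 -0.03 -40.5 -31 0 1",
)

```text
time_s: 0.72
eef_pos: [0.3974, 0.2977, 0.2155]
eef_rot: [-0.0, 0.157, 0.988, -0.0]
wrist_force: [0.7, -0.3, 1.0]
opening: 1.002
grasp_force: 0.0
```

Request:
servo_tool(
  commands="0 0 -0.03 -39.5 -32 0 1;0 0 -0.03 -38.5 -33.5 0 1;0 0 -0.03 -37.5 -34.5 0 1;0 0 -0.03 -36.5 -35.5 0 1;0 0 -0.03 -35.5 -36.5 5 1",
)

```text
time_s: 1.35
eef_pos: [0.5355, 0.0835, 0.2107]
eef_rot: [0.0, 0.083, 0.997, 0.0]
wrist_force: [1.3, -0.3, 0.3]
opening: 0.999
grasp_force: 0.0
```

Request:
servo_tool(
  commands="0 0 -0.03 -34.5 -37.5 10 1;0 0 -0.03 -33 -38.5 10 1;0 0 -0.03 -32 -39.5 10 1;0 0 -0.03 -30.5 -40.5 10 1;0 0 -0.036 -29.5 -41.5 10 1",
)

```text
time_s: 1.98
eef_pos: [0.6728, -0.1299, 0.1597]
eef_rot: [-0.0, 0.005, 1.0, 0.0]
wrist_force: [-0.3, 0.8, -0.1]
opening: 1.0
grasp_force: 0.0
```

Run:
```python
from h import *
c=calibration("wrist");im=camera("wrist");cv2.imwrite("pics/w1.png",im)
print(proj(c,[[.6745,-.1283,.014],[.668,.0847,.01]]))
plan([.6745,-.1283,.0],89.4,4)
```

```text
[[324.09850016 212.85319183]
 [562.88422519 202.90122241]]
t 2.025 pos [ 0.6742 -0.1359  0.1573] cur 89.31 tilt 0.13 turn [-0.002 -0.001 -0.002]
-0.001 -0.0 -0.0 -0.1 2.0 39.3
-0.001 -0.0 -0.0 -0.1 2.0 39.3
-0.001 -0.0 -0.0 -0.1 1.9 39.3
-0.001 -0.0 -0.0 -0.1 1.9 39.3
```

View pics/w1.png

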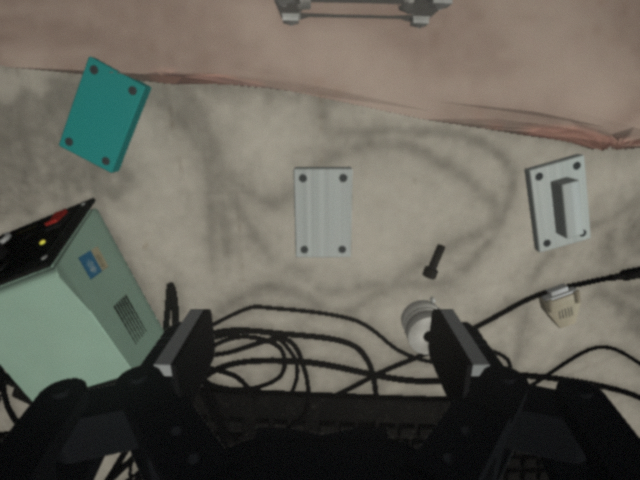

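The wrist picture shows the plain plate centred at (323,212), where (324,213) was predicted, and the ribbed one at (560,203) vs (563,203): estimates hold. The arm trails its command slightly, so I let it settle while descending.

Request:
servo_tool(
  commands="0 0 0 0 4 40 1;0 0 0 0 0 40 1;0 0 0 0 0 40 1;0 0 0 0 0 17 1;0 0 0 0 0 0 1",
)

```text
time_s: 2.65
eef_pos: [0.6714, -0.1241, 0.0224]
eef_rot: [-0.001, 0.005, 1.0, 0.0]
wrist_force: [0.1, -0.8, 1.5]
opening: 0.995
grasp_force: 0.0
```

Run:
```python
from h import *
plan([.6745,-.1283,.0],89.4,1)
```

```text
t 2.65 pos [ 0.6714 -0.1241  0.0224] cur 89.38 tilt 0.17 turn [ 0.001 -0.003 -0.   ]
0.001 -0.003 -0.0 -3.2 -4.2 22.4
```

Request:
servo_tool(
  commands="0 0 0 -3 -4 12 1;0 0 0 0 0 9 1;0 0 0 0 0 0 1;0 0 0 0 0 0 0.5;0 0 0 0 0 0 0.3",
)

```text
time_s: 3.28
eef_pos: [0.6757, -0.1287, 0.0032]
eef_rot: [0.0, 0.005, 1.0, -0.0]
wrist_force: [0.3, 1.1, -0.8]
opening: 0.604
grasp_force: 0.0
```

Request:
servo_tool(
  commands="0 0 0 0 0 0 0.3;0 0 0 0 0 0 0.3;0 0 0 0 0 0 0.3;0 0 0 0 0 0 0.3",
)

```text
time_s: 3.78
eef_pos: [0.6754, -0.1286, 0.0027]
eef_rot: [-0.0, 0.005, 1.0, -0.0]
wrist_force: [-0.1, 0.7, 0.7]
opening: 0.3
grasp_force: 0.0
```

Run:
```python
from h import *
plan([.6745,-.1283,.10],89.4,1)
c=calibration("wrist");im=camera("wrist");cv2.imwrite("pics/w2.png",im)
```

```text
t 3.775 pos [ 0.6754 -0.1286  0.0027] cur 89.38 tilt 0.0 turn [-0. -0. -0.]
-0.0 -0.0 -0.0 0.9 0.2 -97.3
```

View pics/w2.png

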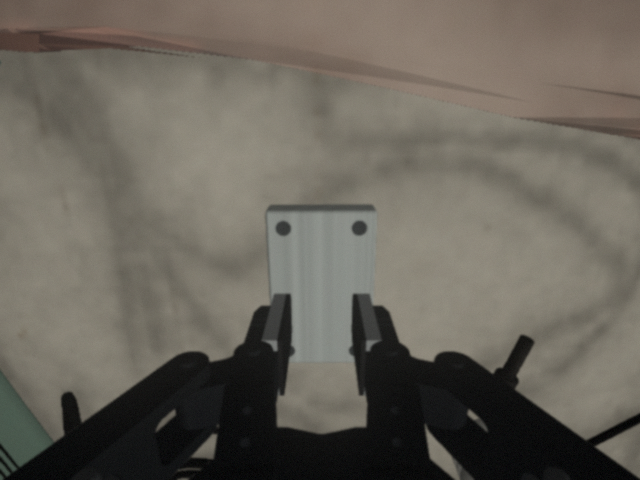

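The picture shows the fingers at 0.3 opening lying over the plate with no grip force: the tips at pixel (275,295) seem to have passed above or across it. I check the geometry before retrying.

Run:
```python
from h import *
c=calibration("wrist");im=cv2.imread("pics/w2.png").astype(int)
p=get_obs()["eef_pos"]
for dz in(0,.01,.02,.03,.04):
  print(dz,proj(c,[p+[0,s*.0125,dz] for s in(-1,1)]).round(0).tolist())
print(proj(c,[[.6745+a,-.1283+b,.014] for a,b in((-.04,-.025),(-.04,.025),(.04,.025),(.04,-.025))]).round(0).tolist())
px=[(267,211),(375,211),(300,362)]
for z in(.014,): print(plane(c,px,z).round(4))
px=[(275,295),(290,295)]
o,d=rays(c,px);print(o,d)
```

```text
0 [[298.0, 282.0], [348.0, 282.0]]
0.01 [[297.0, 291.0], [349.0, 291.0]]
0.02 [[295.0, 301.0], [351.0, 300.0]]
0.03 [[294.0, 312.0], [352.0, 311.0]]
0.04 [[292.0, 324.0], [354.0, 324.0]]
[[265.0, 208.0], [380.0, 207.0], [374.0, 361.0], [275.0, 362.0]]
[[ 0.6358 -0.1527  0.014 ]
 [ 0.6363 -0.1053  0.014 ]
 [ 0.7145 -0.1405  0.014 ]]
[ 0.59559999 -0.1282361   0.17513013] [[ 0.45418686 -0.12875822 -0.90272711]
 [ 0.45457543 -0.08896776 -0.90279291]]
```

The projections put the visible fingertip corners some 35 mm above the reported TCP, which clashes with the tool description. One side-view crop to settle it.

Run:
```python
from h import *
c=calibration("side");im=camera("side");p=get_obs()["eef_pos"];print(p,get_obs()["opening"])
X=[p,p+[0,0,.02],p+[0,0,.04]];q=proj(c,X);print(q)
x0,y0=int(q[0][0])-80,int(q[0][1])-90
cv2.imwrite("pics/s1.png",cv2.resize(im[y0:y0+150,x0:x0+160],None,fx=4,fy=4,interpolation=cv2.INTER_CUBIC));print(x0,y0,((q-[x0,y0])*4).round())
```

```text
[ 0.67537212 -0.12856017  0.00266216] 0.30126392579072453
[[323.11467555 342.14021203]
 [323.28509491 338.57752205]
 [323.46105073 334.89753858]]
243 252 [[320. 361.]
 [321. 346.]
 [322. 332.]]
```

View pics/s1.png

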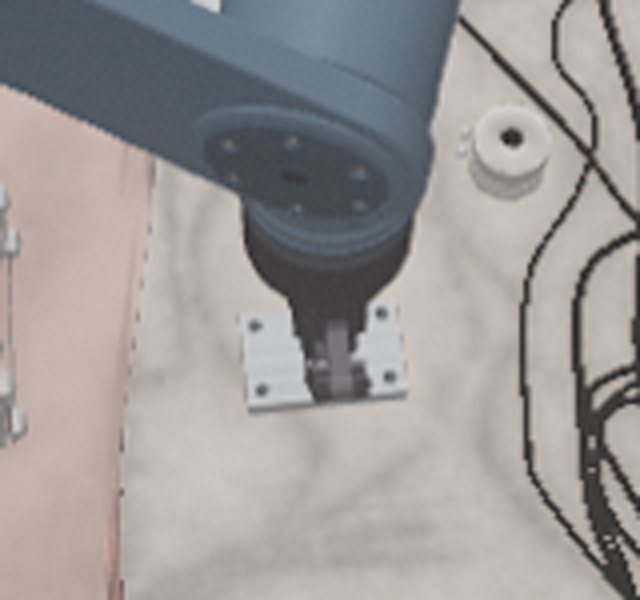

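Run:
```python
from h import *
cw=calibration("wrist");cs=calibration("side");p=get_obs()["eef_pos"]
S=lambda x,y:(243+x/4,252+y/4)
print("tip outer front",tri(cw,(267,297),cs,S(312,400)))
for z in(.014,.03):print(plane(cs,[S(312,400),S(365,397),S(247,400)],z).round(4).tolist(), plane(cw,[(265,297),(290,295),(353,295),(378,297)],z).round(4).tolist())
im=cv2.imread("pics/w2.png");print([im[y,284].tolist() for y in range(280,400,8)])
```

```text
tip outer front (array([ 0.66933867, -0.15473163,  0.02578747]), np.float64(0.005458420853298698))
[[0.668, -0.1526, 0.014], [0.6942, -0.1541, 0.014], [0.6361, -0.149, 0.014]] [[0.6777, -0.156, 0.014], [0.6767, -0.1441, 0.014], [0.6771, -0.1143, 0.014], [0.6783, -0.1025, 0.014]]
[[0.6671, -0.1582, 0.03], [0.6929, -0.1596, 0.03], [0.6357, -0.1546, 0.03]] [[0.6695, -0.1533, 0.03], [0.6687, -0.1425, 0.03], [0.669, -0.1157, 0.03], [0.6701, -0.105, 0.03]]
[[129, 135, 132], [129, 135, 132], [61, 63, 62], [42, 44, 42], [29, 28, 29], [30, 30, 29], [29, 31, 30], [29, 30, 31], [26, 29, 30], [28, 29, 28], [26, 28, 29], [24, 26, 26], [28, 29, 29], [34, 37, 39], [64, 69, 73]]
```

Two views agree that the tips stand about 20 mm higher than the TCP reading suggests. So I open to 0.75 and feel downward in small steps, watching the force.

Request:
servo_tool(
  commands="0 0 0 1 0 -4 0.75;0 0 0 0 0 0 0.75;0 0 0 0 0 0 0.75;0 0 0 0 0 4 0.75;0 0 0 0 0 0 0.75",
)

```text
time_s: 4.5
eef_pos: [0.6739, -0.1284, 0.002]
eef_rot: [-0.001, 0.005, 1.0, 0.0]
wrist_force: [0.1, 0.5, -0.3]
opening: 0.749
grasp_force: 0.0
```

Request:
servo_tool(
  commands="0 0 0 0 0 4 0.75;0 0 0 0 0 0 0.75;0 0 0 0 0 4 0.75;0 0 0 0 0 0 0.75",
)

```text
time_s: 5.0
eef_pos: [0.6741, -0.1284, -0.0058]
eef_rot: [-0.0, 0.005, 1.0, 0.0]
wrist_force: [-0.5, -0.4, 0.0]
opening: 0.743
grasp_force: 0.0
```

Request:
servo_tool(
  commands="0 0 0 0 0 4 0.75;0 0 0 0 0 0 0.75;0 0 0 0 0 2 0.75;0 0 0 0 0 0 0.75",
)

```text
time_s: 5.5
eef_pos: [0.6743, -0.1285, -0.0115]
eef_rot: [-0.0, 0.005, 1.0, 0.0]
wrist_force: [0.1, 0.0, 0.7]
opening: 0.752
grasp_force: 0.0
```

Request:
servo_tool(
  commands="0 0 0 0 0 3 0.75;0 0 0 0 0 0 0.75;0 0 0 0 0 3 0.75;0 0 0 0 0 0 0.75",
)

```text
time_s: 6.0
eef_pos: [0.6741, -0.1285, -0.0177]
eef_rot: [-0.0, 0.005, 1.0, 0.0]
wrist_force: [-0.3, 0.7, 0.2]
opening: 0.746
grasp_force: 0.0
```

Request:
servo_tool(
  commands="0 0 0 0 0 0 0.6;0 0 0 0 0 0 0.5;0 0 0 0 0 0 0.5;0 0 0 0 0 0 0.5",
)

```text
time_s: 6.5
eef_pos: [0.6744, -0.1286, -0.0173]
eef_rot: [0.0, 0.005, 1.0, -0.0]
wrist_force: [0.5, -0.6, -0.6]
opening: 0.499
grasp_force: 0.0
```

Request:
servo_tool(
  commands="0 0 0 0 0 -3 0.75;0 0 0 0 0 0 0.75;0 0 0 0 0 4 0.75;0 0 0 0 0 6 0.75;0 0 0 0 0 0 0.75",
)

```text
time_s: 7.12
eef_pos: [0.6735, -0.1283, -0.0255]
eef_rot: [-0.001, 0.005, 1.0, 0.0]
wrist_force: [-0.7, -0.5, -1.2]
opening: 0.743
grasp_force: 0.0
```

Request:
servo_tool(
  commands="0 0 0 0 0 3 0.75;0 0 0 0 0 0 0.75;0 0 0 0 0 2 0.75;0 0 0 0 0 0 0.75",
)

```text
time_s: 7.62
eef_pos: [0.6743, -0.1285, -0.0295]
eef_rot: [-0.0, 0.005, 1.0, 0.0]
wrist_force: [0.5, 0.6, 1.5]
opening: 0.753
grasp_force: 0.0
```

Run:
```python
from h import *
c=calibration("wrist");im=camera("wrist");cv2.imwrite("pics/w3.png",im);print(get_obs()["wrist_force"])
```

```text
[ 0.07620968 -0.16479703  0.8083729 ]
```

View pics/w3.png

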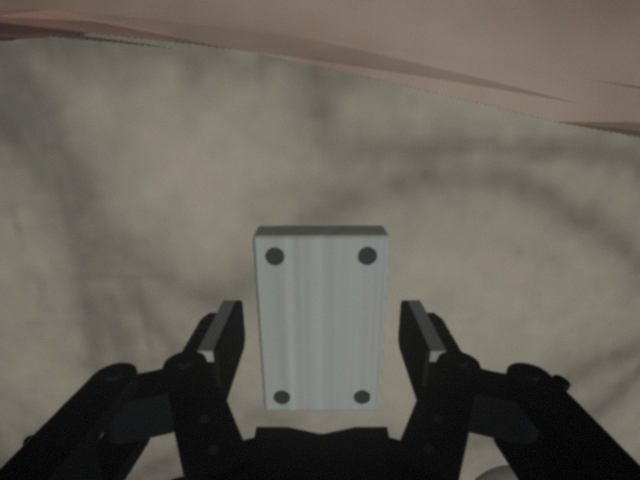

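The picture now shows the fingers (inner edges at x=244 and 400) straddling the plate (256–386); the scale says the tips are about 9 mm above the bench. So the tips lie about 38 mm behind the reported TCP at this opening. Down 3 mm and close.

Request:
servo_tool(
  commands="0 0 0 0 0 3 0.75;0 0 0 0 0 0 0.6;0 0 0 0 0 0 0.4;0 0 0 0 0 0 0.4;0 0 0 0 0 0 0.4",
)

```text
time_s: 8.3
eef_pos: [0.6745, -0.1286, -0.0322]
eef_rot: [0.0, 0.005, 1.0, -0.0]
wrist_force: [-0.5, -0.6, 1.4]
opening: 0.567
grasp_force: 63.5
```

Gripped at 0.567 (48–50 mm). Lift and carry to the jig.

Request:
servo_tool(
  commands="0 0 0 0 0 -20 0.4;0 0 0 0 0 -40 0.4;0 0 0 0 0 -40 0.4;0 0 0 0 0 -20 0.4;0 0 0 0 0 0 0.4",
)

```text
time_s: 8.93
eef_pos: [0.6757, -0.129, 0.09]
eef_rot: [0.002, 0.005, 1.0, -0.001]
wrist_force: [0.5, -0.3, -1.6]
opening: 0.572
grasp_force: 63.2
```

Run:
```python
from h import *
print(get_obs()["grasp_force"],get_obs()["opening"])
plan([.5954,.2709,.09],71.3,10)
```

```text
63.20978879928589 0.5715603537185738
t 8.925 pos [ 0.6757 -0.129   0.09  ] cur 89.38 tilt 0.23 turn [-0.001  0.004  0.316]
-0.0 0.0 0.032 8.5 39.9 -0.1
-0.0 0.0 0.032 9.7 39.6 -0.1
-0.0 0.0 0.032 11.0 39.3 -0.1
-0.0 0.0 0.032 12.2 38.9 -0.1
-0.0 0.0 0.032 13.4 38.5 -0.1
-0.0 0.0 0.032 14.6 38.1 -0.0
-0.0 0.0 0.032 15.8 37.6 -0.0
-0.0 0.0 0.032 17.0 37.1 -0.0
-0.0 0.0 0.032 18.2 36.5 -0.0
-0.0 0.0 0.032 19.3 35.9 -0.0
```

Request:
servo_tool(
  commands="0 0 0.03 8.5 40 0 0.4;0 0 0.03 9.5 39.5 0 0.4;0 0 0.03 11 39.5 0 0.4;0 0 0.03 12 39 0 0.4;0 0 0.03 13.5 38.5 0 0.4",
)

```text
time_s: 9.55
eef_pos: [0.6319, 0.0729, 0.0852]
eef_rot: [-0.002, 0.081, 0.997, -0.0]
wrist_force: [0.1, 0.4, -1.7]
opening: 0.573
grasp_force: 63.2
```

Request:
servo_tool(
  commands="0 0 0.03 14.5 38 0 0.4;0 0 0.03 16 37.5 0 0.4;0 0 0.03 17 37 0 0.4;0 0 0.03 18 36.5 0 0.4;0 0 0.03 19 36 0 0.4",
)

```text
time_s: 10.18
eef_pos: [0.5899, 0.2715, 0.0851]
eef_rot: [-0.002, 0.155, 0.988, -0.001]
wrist_force: [0.4, -0.3, -1.5]
opening: 0.568
grasp_force: 63.2
```

Request:
servo_tool(
  commands="0 0 0 0 0 0 0.4;0 0 0 0 0 0 0.4;0 0 0 0 0 0 0.4",
)

```text
time_s: 10.55
eef_pos: [0.5918, 0.2694, 0.0869]
eef_rot: [-0.001, 0.155, 0.988, -0.0]
wrist_force: [-0.1, -0.3, -1.4]
opening: 0.568
grasp_force: 63.2
```

Run:
```python
from h import *
plan([.5954,.2709,.005],71.3,1)
c=calibration("wrist");im=camera("wrist");cv2.imwrite("pics/w4.png",im)
a=np.radians(-18.7);d=np.array([np.cos(a),np.sin(a),0]);n=np.array([-d[1],d[0],0]);O=np.array([.5338,.2916,0])
J=lambda x,y,z:O+d*x/1e3+n*y/1e3+[0,0,z/1e3]
for k in[(-110,-50,20),(-110,50,20),(125,50,20),(125,-50,20),(110,-32,47),(110,32,47),(20,0,36),(-46,80,86)]:print(k,proj(c,J(*k)).round(0))
```

```text
t 10.55 pos [0.5918 0.2694 0.0869] cur 72.12 tilt 0.08 turn [-0.001 -0.001  0.014]
-0.001 -0.001 0.014 -3.0 2.6 81.8
(-110, -50, 20) [[240. -60.]]
(-110, 50, 20) [[422. -57.]]
(125, 50, 20) [[394. 323.]]
(125, -50, 20) [[255. 321.]]
(110, -32, 47) [[275. 323.]]
(110, 32, 47) [[375. 324.]]
(20, 0, 36) [[328. 181.]]
(-46, 80, 86) [[520.  50.]]
```

View pics/w4.png

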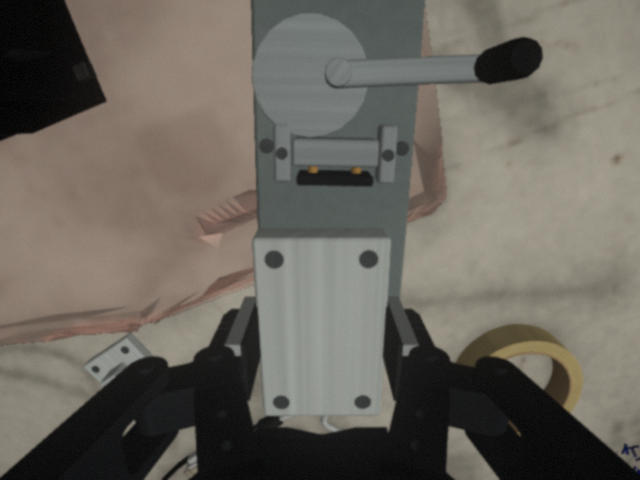

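The picture shows the held plate square at (254–390, 235–415), the pad at (297–373, 180), and the bed edges at x≈257/409 near row 190, about 5 px right of prediction. I refine the jig's lateral position from these edges.

Run:
```python
from h import *
c=calibration("wrist");im=cv2.imread("pics/w4.png").astype(int)
L=[];Rr=[]
for y in list(range(100,122,3))+list(range(192,225,3)):
    row=im[y];  m=(row[:,0]-row[:,2]>2)&(row[:,1]>60)&(row[:,1]<200)
    xs=np.where(m[200:450])[0]+200
    print(y,xs.min(),xs.max(),end=" | ")
    L.append((xs.min()-.5,y));Rr.append((xs.max()+.5,y))
print()
for nm,E in(("L",L),("R",Rr)):
    P=plane(c,E,.02)[:,:2]; vx,vy,x0,y0=cv2.fitLine(np.float32(P),cv2.DIST_HUBER,0,1e-4,1e-4).ravel()
    a=np.arctan2(vy,vx); a=a if abs(a)<1.57 else a-np.pi*np.sign(a)
    nn=np.array([-np.sin(np.radians(-18.7)),np.cos(np.radians(-18.7))]);print(nm,np.degrees(a),((P-[.5338,.2916])@nn*1000).round(1))
# plate held, lateral: edges
for y in(270,330,390):
    row=im[y];m=(row[:,1]>105)&(row[:,0]-row[:,2]>-4);xs=np.where(m[240:400])[0]+240;print(y,xs.min(),xs.max())
# pad face (front black) px
d=np.array([np.cos(np.radians(-18.7)),np.sin(np.radians(-18.7))])
for px,z in(((335,186),.022),((335,186),.03),((335,171),.036)):print(px,z,(plane(c,[px],z)[0,:2]-[.5338,.2916])@np.c_[d,nn]*1000)
print((plane(c,[(523,50),(525,42)],.086)[:,:2]-[.5338,.2916])@np.c_[d,nn]*1000)
```

```text
100 259 414 | 103 266 414 | 106 258 414 | 109 257 414 | 112 261 413 | 115 258 413 | 118 257 413 | 121 258 413 | 192 261 407 | 195 264 406 | 198 260 406 | 201 264 406 | 204 260 406 | 207 259 405 | 210 259 405 | 213 261 404 | 216 262 404 | 219 260 404 | 222 262 404 | 
L -19.070759 [-42.  -37.8 -42.7 -43.3 -41.  -42.9 -43.5 -43.  -42.6 -40.7 -43.4 -40.8
 -43.5 -44.2 -44.3 -43.1 -42.5 -43.9 -42.6]
R -19.06988 [51.8 51.9 52.1 52.2 51.8 51.9 52.  52.2 52.  51.5 51.7 51.8 52.  51.5
 51.6 51.2 51.3 51.5 51.6]
270 255 389
330 259 383
390 263 380
(335, 186) 0.022 [25.98021896  5.1362524 ]
(335, 186) 0.03 [24.52568013  4.83621918]
(335, 171) 0.036 [14.51417765  4.39551434]
[[-45.92548238  81.71751592]
 [-49.1256604   82.13200103]]
```

Run:
```python
from h import *
c=calibration("wrist");p=get_obs()["eef_pos"];O=np.array([.5338,.2916])
a=np.radians(-19.0);A=np.array([[np.cos(a),-np.sin(a)],[np.sin(a),np.cos(a)]])
print("tcp",(p[:2]-O)@A*1000)
P=plane(c,[(322,270),(321,330),(321.5,390),(254.5,238),(390,238),(262,415),(380,415)],.133)[:,:2];print(((P-O)@A*1000).round(1))
im=cv2.imread("pics/w4.png").astype(int)
for y in(105,200,215):print(y,[tuple(im[y,x]) for x in range(248,270,2)])
```

```text
tcp [62.30591562 -2.03199571]
[[ 36.6  -2.8]
 [ 61.6  -2.7]
 [ 90.   -2. ]
 [ 24.8 -26.9]
 [ 23.9  21. ]
 [103.8 -26.9]
 [102.8  23.1]]
105 [(np.int64(122), np.int64(134), np.int64(149)), (np.int64(123), np.int64(136), np.int64(150)), (np.int64(113), np.int64(125), np.int64(138)), (np.int64(74), np.int64(78), np.int64(81)), (np.int64(81), np.int64(85), np.int64(80)), (np.int64(87), np.int64(91), np.int64(86)), (np.int64(99), np.int64(104), np.int64(100)), (np.int64(118), np.int64(120), np.int64(117)), (np.int64(119), np.int64(121), np.int64(116)), (np.int64(117), np.int64(120), np.int64(116)), (np.int64(121), np.int64(122), np.int64(120))]
200 [(np.int64(87), np.int64(96), np.int64(115)), (np.int64(88), np.int64(97), np.int64(117)), (np.int64(91), np.int64(99), np.int64(119)), (np.int64(88), np.int64(97), np.int64(116)), (np.int64(79), np.int64(88), np.int64(101)), (np.int64(68), np.int64(71), np.int64(69)), (np.int64(81), np.int64(86), np.int64(79)), (np.int64(87), np.int64(91), np.int64(85)), (np.int64(86), np.int64(90), np.int64(84)), (np.int64(86), np.int64(89), np.int64(82)), (np.int64(87), np.int64(89), np.int64(84))]
215 [(np.int64(74), np.int64(81), np.int64(99)), (np.int64(73), np.int64(79), np.int64(96)), (np.int64(76), np.int64(85), np.int64(102)), (np.int64(79), np.int64(89), np.int64(105)), (np.int64(77), np.int64(83), np.int64(94)), (np.int64(67), np.int64(70), np.int64(70)), (np.int64(85), np.int64(89), np.int64(84)), (np.int64(91), np.int64(94), np.int64(88)), (np.int64(89), np.int64(91), np.int64(85)), (np.int64(89), np.int64(91), np.int64(85)), (np.int64(88), np.int64(91), np.int64(86))]
```

Request:
servo_tool(
  commands="0 0 0.02 -1.5 4.5 20 0.4;0 0 0 0 0 30 0.4;0 0 0 0 0 20 0.4;0 0 0 0 0 0 0.4;0 0 0 0 0 0 0.4",
)

```text
time_s: 11.22
eef_pos: [0.5954, 0.2746, 0.0182]
eef_rot: [0.0, 0.165, 0.986, 0.0]
wrist_force: [0.4, 0.1, -0.3]
opening: 0.567
grasp_force: 63.1
```

```bash
cat >> h.py <<'E'
O=np.array([.5338,.2916]);a=np.radians(-19.0);A=np.array([[np.cos(a),-np.sin(a)],[np.sin(a),np.cos(a)]])
def jig(p): return ((np.atleast_2d(p)[:,:2]-O)@A*1000).round(1)
E
python3 - <<'E'
from h import *
o=get_obs();print(jig(o["eef_pos"]),o["eef_pos"]);plan([.5954,.2709,-.0115],71,1)
c=calibration("wrist");im=camera("wrist");cv2.imwrite("pics/w5.png",im)
E
```

```text
[[63.8  4. ]] [0.59538415 0.27461116 0.01822623]
t 11.225 pos [0.5954 0.2746 0.0182] cur 71.03 tilt 0.05 turn [0.001 0.001 0.001]
0.001 0.001 0.001 -1.2 -3.5 29.7
```

View pics/w5.png

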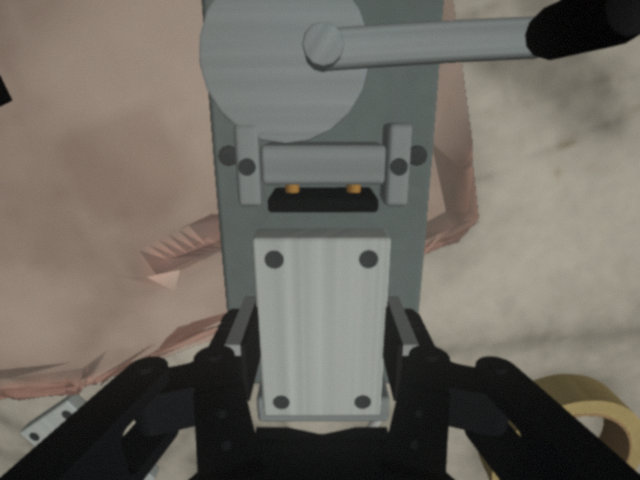

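The picture shows plate (254–390), pad (268–378) and fence ends (259–388) all centred at x≈322–323: lateral fit is right. Check the fore-aft fit by casting rays.

Run:
```python
from h import *
c=calibration("wrist")
for n,px,z in(("plate near",(322,234),.0645),("plate far",(322,415),.0645),("pad front low",(323,212),.022),("pad front at36",(323,212),.036),("pad top rear",(323,190),.036),("fence end@47",(259,420),.047),("fence right lower",(388,424),.047)): print(n,jig(plane(c,[px],z)))
im=cv2.imread("pics/w5.png")
print([tuple(im[y,261].tolist()) for y in range(370,432,4)]);print([tuple(im[y,386].tolist()) for y in range(370,432,4)])
```

```text
plate near [[24.6  3.9]]
plate far [[105.1   4. ]]
pad front low [[27.5  4.5]]
pad front at36 [[23.9  4.4]]
pad top rear [[14.5  4.4]]
fence end@47 [[125.1 -26.6]]
fence right lower [[127.6  36.3]]
[(110, 113, 110), (105, 108, 104), (103, 106, 102), (90, 93, 90), (78, 82, 80), (76, 79, 74), (72, 75, 71), (99, 101, 98), (115, 117, 111), (117, 119, 115), (117, 119, 114), (112, 113, 110), (111, 114, 109), (117, 129, 133), (86, 94, 98), (24, 25, 23)]
[(55, 58, 53), (79, 80, 76), (91, 96, 87), (89, 93, 90), (105, 111, 112), (87, 92, 89), (75, 77, 75), (102, 104, 100), (115, 117, 112), (113, 116, 112), (114, 116, 112), (111, 113, 108), (111, 116, 112), (116, 129, 134), (100, 110, 115), (39, 44, 45)]
```

Gap is 21–111, plate at 24.6–105.1: good, 1 mm forward and down.

Request:
servo_tool(
  commands="0 0 0 -1 0 14 0.4;0 0 0 0 0 10 0.4;0 0 0 0 0 4 0.4;0 0 0 0 0 0 0.4;0 0 0 0 0 0 0.4",
)

```text
time_s: 11.9
eef_pos: [0.5959, 0.2743, -0.0101]
eef_rot: [0.0, 0.165, 0.986, 0.0]
wrist_force: [0.5, 0.2, -0.8]
opening: 0.567
grasp_force: 63.2
```

Request:
servo_tool(
  commands="0 0 0 0 0 2 0.4;0 0 0 0 0 0 0.4;0 0 0 0 0 0 0.65;0 0 0 0 0 0 0.72;0 0 0 0 0 0 0.72",
)

```text
time_s: 12.52
eef_pos: [0.5958, 0.2742, -0.0121]
eef_rot: [0.0, 0.165, 0.986, 0.0]
wrist_force: [-0.1, 0.2, -1.2]
opening: 0.72
grasp_force: 0.0
```

Request:
servo_tool(
  commands="0 0 0 0 0 -20 0.72;0 0 0 0 0 -40 0.72;0 0 0 0 0 -50 0.72;0 0 0 0 0 -40 0.72;0 0 0 0 0 0 0.72",
)

```text
time_s: 13.15
eef_pos: [0.599, 0.2752, 0.1445]
eef_rot: [0.005, 0.165, 0.986, 0.002]
wrist_force: [1.0, 0.2, -0.4]
opening: 0.721
grasp_force: 0.0
```

Run:
```python
from h import *
o=get_obs();p=o["eef_pos"]
c=calibration("wrist");im=camera("wrist");cv2.imwrite("pics/w6.png",im)
m=((im.min(2)>105)).astype(np.uint8)*255
q=proj(c,[.5965,.2744,.034])[0];print(q,im[int(q[1]),int(q[0])])
P=np.array([[im[y,x].tolist() for x in range(int(q[0])-50,int(q[0])+51,10)] for y in (int(q[1]),)])
print(P[0].tolist())
plan([.668,.0847,.10],106.2,10)
```

```text
[319.33437586 217.70168899] [141 146 143]
[[87, 91, 83], [85, 88, 83], [139, 145, 141], [141, 145, 142], [139, 144, 139], [141, 146, 143], [143, 149, 145], [142, 148, 145], [126, 133, 128], [91, 94, 87], [94, 96, 89]]
t 13.2 pos [0.5974 0.2747 0.1415] cur 71.06 tilt 0.33 turn [ 0.002  0.006 -0.613]
0.0 0.001 -0.061 -12.8 -15.7 4.2
0.0 0.001 -0.061 -11.8 -16.4 4.2
0.0 0.001 -0.061 -10.8 -17.1 4.2
0.0 0.001 -0.061 -9.7 -17.8 4.1
0.0 0.001 -0.061 -8.6 -18.3 4.1
0.0 0.001 -0.061 -7.5 -18.8 4.1
0.0 0.001 -0.061 -6.3 -19.3 4.1
0.0 0.001 -0.061 -5.1 -19.6 4.1
0.0 0.001 -0.061 -3.9 -19.9 4.1
0.0 0.001 -0.061 -2.7 -20.1 4.1
```

Request:
servo_tool(
  commands="0 0 -0.088 -18 -23 0 0.5;0 0 -0.088 -16 -24.5 0 0.5;0 0 -0.088 -14 -25.5 5 0.5;0 0 -0.088 -11.5 -26.5 10 0.5;0 0 -0.088 -9 -27.5 10 0.5",
)

```text
time_s: 13.82
eef_pos: [0.6432, 0.1362, 0.1112]
eef_rot: [-0.001, -0.056, 0.998, 0.0]
wrist_force: [0.2, 0.6, -0.6]
opening: 0.497
grasp_force: 0.0
```

Request:
servo_tool(
  commands="0 0 -0.088 -7 -28 5 0.5;0 0 -0.088 -4 -28.5 0 0.5;0 0 0 0 0 0 0.5;0 0 0 0 0 0 0.5;0 0 0 0 0 0 0.5",
)

```text
time_s: 14.45
eef_pos: [0.663, 0.0839, 0.1074]
eef_rot: [-0.0, -0.142, 0.99, 0.0]
wrist_force: [-0.3, 0.8, 0.6]
opening: 0.5
grasp_force: 0.0
```

Run:
```python
from h import *
plan([.668,.0847,.0],106.2,1)
c=calibration("wrist");im=camera("wrist");cv2.imwrite("pics/w7.png",im)
q=proj(c,[[.668+.03,.0847-.015,.01],[.668,.0847,.027],[.668,.0847,.01]]);print(q)
g=im[...,1].astype(int)
x,y=q[2].astype(int)
print(im[y-30:y+31:10,x-80:x+81:10,1])
```

```text
t 14.45 pos [0.663  0.0839 0.1074] cur 106.37 tilt 0.05 turn [ 0.    -0.001  0.003]
0.0 -0.001 0.003 -5.1 -0.7 107.4
[[291.83346821 264.03298486]
 [321.53655237 240.78091841]
 [321.53451187 233.55118619]]
[[121 126 129 115 134 151 150 130 127 138 152 151 139 141 142 139 135]
 [124 120 121 126 138 150 152 137 149 144 150 150 143 143 146 144 144]
 [129 120 116 130 141 150 149 136 148 144 149 152 147 149 148 145 150]
 [119 114 128 138 142 153 151 136 148 151 149 150 150 145 142 143 144]
 [126 124 137 142 147 150 152 137 153 152 152 149 142 139 140 143 133]
 [123 133 139 141 144 150 150 136 152 149 150 149 135 133 138 135 129]
 [130 136 145 146 147 150 150 137 151 147 151 150 131 131 131 122 119]]
```

View pics/w7.png

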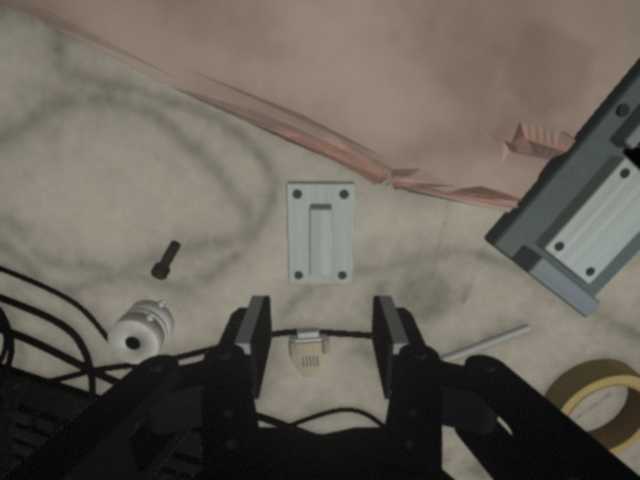

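The picture shows the ribbed plate at (288–354, 182–283), rib at x=310–332, square to the tool and at its predicted place; screw (166,260), coupling (140,330) and hood (310,350) are clear of the fingers. Descend onto the rib.

Request:
servo_tool(
  commands="0 0 0.003 -5 -0.7 30 0.5;0 0 0 0 0 40 0.5;0 0 0 0 0 35 0.5;0 0 0 0 0 12 0.5;0 0 0 0 0 0 0.5",
)

```text
time_s: 15.12
eef_pos: [0.6681, 0.0841, -0.0096]
eef_rot: [-0.001, -0.141, 0.99, 0.0]
wrist_force: [-0.5, 0.4, 1.2]
opening: 0.498
grasp_force: 0.0
```

Run:
```python
from h import *
plan([.668,.0847,-.022],106.2,1)
im=cv2.imread("pics/w6.png")
```

```text
t 15.125 pos [ 0.6681  0.0841 -0.0096] cur 106.2 tilt 0.06 turn [ 0.    -0.001 -0.   ]
0.0 -0.001 -0.0 -0.1 0.6 12.4
```

Request:
servo_tool(
  commands="0 0 0 0 0.5 8 0.5;0 0 0 0 0 4 0.5;0 0 0 0 0 0 0.3;0 0 0 0 0 0 0.1;0 0 0 0 0 0 0.1",
)

```text
time_s: 15.75
eef_pos: [0.6694, 0.084, -0.02]
eef_rot: [0.001, -0.141, 0.99, -0.0]
wrist_force: [-0.4, -0.4, 5.1]
opening: 0.167
grasp_force: 62.1
```

Request:
servo_tool(
  commands="0 0 0 0 0 0 0.1;0 0 0 0 0 0 0.1;0 0 0 0 0 0 0.1",
)

```text
time_s: 16.12
eef_pos: [0.6695, 0.0841, -0.02]
eef_rot: [0.001, -0.141, 0.99, -0.0]
wrist_force: [-0.1, 0.5, 5.3]
opening: 0.168
grasp_force: 62.1
```

Request:
servo_tool(
  commands="0 0 0 0 0 -20 0.1;0 0 0 0 0 -40 0.1;0 0 0 0 0 -40 0.1;0 0 0 0 0 -30 0.1;0 0 0 0 0 0 0.1",
)

```text
time_s: 16.75
eef_pos: [0.6708, 0.084, 0.1128]
eef_rot: [0.003, -0.141, 0.99, -0.001]
wrist_force: [0.3, -0.0, -2.5]
opening: 0.167
grasp_force: 61.0
```

Run:
```python
from h import *
o=get_obs();print(o["grasp_force"],o["opening"])
plan([.5982,.2734,.10],71.0,8)
```

```text
61.04437177389627 0.16705460625553994
t 16.75 pos [0.6708 0.084  0.1128] cur 106.17 tilt 0.39 turn [-0.     0.007  0.614]
-0.0 0.001 0.077 2.1 25.3 1.5
-0.0 0.001 0.077 4.1 25.0 1.5
-0.0 0.001 0.077 6.0 24.6 1.5
-0.0 0.001 0.077 7.8 24.1 1.5
-0.0 0.001 0.077 9.7 23.4 1.6
-0.0 0.001 0.077 11.4 22.6 1.6
-0.0 0.001 0.077 13.1 21.7 1.6
-0.0 0.001 0.077 14.7 20.6 1.6
```

Request:
servo_tool(
  commands="0 0 0.077 2 25.5 0 0.1;0 0 0.077 4 25 0 0.1;0 0 0.077 6 24.5 0 0.1;0 0 0.077 8 24 0 0.1;0 0 0.077 9.5 23.5 0 0.1",
)

```text
time_s: 17.38
eef_pos: [0.6214, 0.203, 0.1065]
eef_rot: [-0.002, 0.053, 0.999, -0.0]
wrist_force: [1.0, 0.5, -1.1]
opening: 0.17
grasp_force: 61.0
```

Request:
servo_tool(
  commands="0 0 0.077 11.5 22.5 5 0.1;0 0 0.077 13 21.5 5 0.1;0 0 0.077 14.5 20.5 5 0.1;0 0 0 0 0 0 0.1;0 0 0 0 0 0 0.1",
)

```text
time_s: 18.0
eef_pos: [0.5958, 0.2724, 0.0926]
eef_rot: [-0.001, 0.166, 0.986, -0.001]
wrist_force: [0.2, 0.3, -1.4]
opening: 0.172
grasp_force: 61.0
```

Run:
```python
from h import *
plan([.5982,.2734,.03],71.0,1)
c=calibration("wrist");im=camera("wrist");cv2.imwrite("pics/w8.png",im)
p=get_obs()["eef_pos"]
g=cv2.GaussianBlur(im,(3,3),0).astype(int)
for k,x in(("w8",285),("w8",355),("w8",300)):
    print(x,list(zip(range(150,450,5),g[150:450:5,x,1].tolist())))
for y in(260,290,400):print(y,list(zip(range(240,410,4),g[y,240:410:4,1].tolist())))
```

```text
t 18.0 pos [0.5958 0.2724 0.0926] cur 70.94 tilt 0.1 turn [-0.001 -0.001 -0.001]
-0.001 -0.001 -0.001 -2.0 1.8 62.6
285 [(150, 95), (155, 96), (160, 87), (165, 91), (170, 91), (175, 89), (180, 89), (185, 107), (190, 121), (195, 116), (200, 114), (205, 113), (210, 109), (215, 105), (220, 88), (225, 140), (230, 153), (235, 144), (240, 70), (245, 69), (250, 143), (255, 156), (260, 155), (265, 155), (270, 155), (275, 156), (280, 156), (285, 156), (290, 156), (295, 152), (300, 139), (305, 87), (310, 65), (315, 73), (320, 75), (325, 75), (330, 74), (335, 73), (340, 105), (345, 31), (350, 28), (355, 27), (360, 26), (365, 26), (370, 25), (375, 24), (380, 23), (385, 22), (390, 23), (395, 23), (400, 22), (405, 22), (410, 22), (415, 23), (420, 22), (425, 21), (430, 19), (435, 19), (440, 18), (445, 17)]
355 [(150, 112), (155, 115), (160, 86), (165, 40), (170, 30), (175, 31), (180, 80), (185, 132), (190, 145), (195, 78), (200, 103), (205, 147), (210, 148), (215, 146), (220, 91), (225, 139), (230, 151), (235, 152), (240, 126), (245, 123), (250, 152), (255, 153), (260, 153), (265, 153), (270, 153),
[... 1911 characters left out ...]
 151), (344, 146), (348, 149), (352, 152), (356, 152), (360, 155), (364, 154), (368, 155), (372, 152), (376, 153), (380, 133), (384, 97), (388, 98), (392, 100), (396, 123), (400, 125), (404, 124), (408, 126)]
400 [(240, 18), (244, 17), (248, 18), (252, 17), (256, 19), (260, 19), (264, 18), (268, 18), (272, 18), (276, 21), (280, 20), (284, 22), (288, 25), (292, 40), (296, 124), (300, 131), (304, 131), (308, 131), (312, 129), (316, 130), (320, 127), (324, 114), (328, 110), (332, 139), (336, 122), (340, 124), (344, 129), (348, 106), (352, 24), (356, 23), (360, 21), (364, 22), (368, 21), (372, 19), (376, 20), (380, 17), (384, 17), (388, 17), (392, 17), (396, 17), (400, 16), (404, 18), (408, 21)]
```

Run:
```python
from h import *
c=calibration("wrist");p=get_obs()["eef_pos"];im=cv2.imread("pics/w8.png").astype(int)
print("tcp",jig(p))
for x in(280,300,355,365):print(x,list(zip(range(190,230),im[190:230,x,1].tolist()))[::1] if x in(300,) else im[190:230,x,1].tolist())
for x in(300,345):print(x,list(zip(range(386,432,2),im[386:432:2,x].tolist())))
print("rib near",jig(plane(c,[(300,223.5),(355,223.5)],p[2]+.030)),"plain near",jig(plane(c,[(300,202.5),(355,202.5)],.034)))
print("rib lat L/R at 260",jig(plane(c,[(261,260),(383,260),(264,290),(381,290)],p[2]+.030)))
y=210;print(list(zip(range(250,400,3),im[y,250:400:3,1].tolist())))
```

```text
tcp [[65.4  2. ]]
280 [91, 88, 90, 89, 90, 92, 90, 88, 92, 91, 93, 93, 93, 91, 91, 93, 90, 91, 90, 92, 94, 90, 92, 91, 89, 93, 89, 89, 88, 86, 85, 89, 98, 116, 130, 143, 149, 155, 155, 152]
300 [(190, 144), (191, 138), (192, 123), (193, 103), (194, 81), (195, 69), (196, 64), (197, 64), (198, 64), (199, 68), (200, 78), (201, 102), (202, 120), (203, 138), (204, 142), (205, 144), (206, 143), (207, 143), (208, 145), (209, 143), (210, 143), (211, 144), (212, 143), (213, 141), (214, 145), (215, 141), (216, 139), (217, 129), (218, 106), (219, 92), (220, 90), (221, 91), (222, 99), (223, 116), (224, 135), (225, 145), (226, 151), (227, 154), (228, 156), (229, 156)]
355 [146, 143, 127, 105, 82, 74, 68, 66, 72, 82, 102, 123, 140, 147, 147, 148, 145, 145, 149, 147, 148, 149, 151, 147, 145, 148, 143, 132, 109, 94, 89, 92, 98, 112, 131, 141, 147, 150, 153, 152]
365 [98, 98, 95, 97, 97, 94, 97, 97, 96, 95, 97, 95, 97, 97, 96, 98, 96, 95, 96, 98, 96, 98, 96, 98, 96, 98, 95, 90, 88, 86, 90, 92, 97, 112, 128, 142, 146, 148, 151, 152]
300 [(386, [59, 63, 60]), (388, [56, 60, 60]), (390, [66, 72, 74]), (
[... 1040 characters left out ...]
 plain near [[ 38.5 -12. ]
 [ 38.5  22.4]]
rib lat L/R at 260 [[ 42.  -22.9]
 [ 42.1  26.5]
 [ 55.4 -22.4]
 [ 55.5  26.3]]
[(250, 87), (253, 71), (256, 92), (259, 93), (262, 88), (265, 92), (268, 94), (271, 91), (274, 94), (277, 95), (280, 94), (283, 92), (286, 129), (289, 147), (292, 146), (295, 145), (298, 140), (301, 145), (304, 153), (307, 147), (310, 142), (313, 147), (316, 146), (319, 150), (322, 154), (325, 149), (328, 145), (331, 146), (334, 153), (337, 148), (340, 151), (343, 152), (346, 151), (349, 147), (352, 148), (355, 148), (358, 147), (361, 145), (364, 110), (367, 94), (370, 94), (373, 95), (376, 96), (379, 96), (382, 95), (385, 95), (388, 94), (391, 94), (394, 94), (397, 96)]
```

Run:
```python
from h import *
c=calibration("wrist");p=get_obs()["eef_pos"];im=cv2.imread("pics/w8.png").astype(int)
for x in(310,325,340):print(x,im[160:222,x,1].tolist())
for r in(180,182,184,186):print(r,jig(plane(c,[(325,r)],.034)))
print("plain lat",jig(plane(c,[(285,210),(364.5,210)],.034)),"rib near",jig(plane(c,[(325,223.5)],p[2]+.030)))
for y in(188,205,214):print(y,im[y,276:296,1].tolist(),im[y,356:374,1].tolist())
```

```text
310 [85, 88, 88, 79, 59, 44, 34, 30, 30, 30, 32, 32, 30, 33, 30, 30, 31, 34, 44, 70, 81, 82, 84, 94, 108, 124, 137, 139, 142, 142, 141, 142, 141, 142, 141, 142, 144, 142, 142, 143, 146, 141, 143, 142, 141, 143, 142, 143, 145, 144, 142, 144, 143, 142, 142, 143, 138, 126, 108, 95, 92, 92]
325 [86, 87, 91, 76, 55, 40, 28, 29, 27, 25, 30, 29, 35, 33, 33, 31, 34, 34, 50, 67, 81, 87, 88, 94, 114, 132, 142, 148, 151, 151, 150, 149, 149, 150, 150, 149, 150, 149, 152, 151, 150, 149, 150, 150, 149, 149, 148, 149, 153, 150, 149, 149, 150, 151, 151, 147, 146, 133, 110, 94, 88, 90]
340 [87, 88, 86, 74, 53, 36, 29, 26, 28, 31, 33, 31, 29, 31, 34, 34, 32, 34, 45, 68, 82, 86, 84, 96, 114, 136, 145, 151, 150, 151, 151, 151, 150, 151, 153, 150, 151, 150, 150, 150, 151, 151, 152, 151, 151, 151, 151, 149, 148, 151, 151, 149, 150, 150, 153, 149, 146, 131, 112, 90, 88, 89]
180 [[24.4  3.7]]
182 [[25.6  3.7]]
184 [[26.9  3.7]]
186 [[28.1  3.7]]
plain lat [[ 43.3 -21.5]
 [ 43.4  28.5]] rib near [[26.7  3. ]]
188 [91, 93, 90, 90, 90, 91, 89, 91, 102, 122, 139, 148, 148, 148, 145, 144, 145, 145, 145, 143] [147, 145, 145, 147, 148, 148, 141, 135, 119, 103, 96, 94, 96, 93, 92, 95, 94, 96]
205 [90, 93, 93, 94, 93, 92, 88, 94, 100, 110, 131, 144, 147, 145, 145, 147, 147, 147, 146, 146] [146, 146, 149, 148, 147, 146, 142, 131, 111, 98, 99, 99, 98, 95, 93, 95, 93, 96]
214 [93, 93, 92, 93, 89, 90, 93, 93, 94, 104, 126, 144, 147, 146, 146, 145, 145, 147, 146, 145] [148, 146, 149, 147, 146, 145, 140, 123, 104, 96, 94, 94, 97, 96, 95, 96, 98, 96]
```

Cast rays: plain plate near edge 27.0, lateral centre 3.5; held ribbed plate near edge 26.7, lateral 1.9 — so shift about +0.6 along, +1.6 across.

Request:
servo_tool(
  commands="0 0 0 -0.6 1.7 20 0.1;0 0 0 0 0 30 0.1;0 0 0 0 0 18 0.1;0 0 0 0 0 6 0.1;0 0 0 0 0 0 0.1",
)

```text
time_s: 18.68
eef_pos: [0.5975, 0.2743, 0.0194]
eef_rot: [-0.0, 0.166, 0.986, -0.0]
wrist_force: [0.7, 0.0, -1.1]
opening: 0.168
grasp_force: 61.0
```

Run:
```python
from h import *
o=get_obs();print(jig(o["eef_pos"]),o["eef_pos"],o["wrist_force"])
plan([*(O+A@[.0660,.0036]),.0145],71,1)
```

```text
[[65.9  4.4]] [0.59750069 0.27432274 0.01943088] [ 0.66061039  0.00591575 -1.11777375]
t 18.675 pos [0.5975 0.2743 0.0194] cur 70.87 tilt 0.02 turn [-0.    -0.    -0.002]
-0.0 -0.0 -0.002 -0.1 -0.8 4.9
```

Request:
servo_tool(
  commands="0 0 -0.002 0 -0.5 3 0.1;0 0 0 0 0 2 0.1;0 0 0 0 0 0 0.1;0 0 0 0 0 0 0.1",
)

```text
time_s: 19.18
eef_pos: [0.5974, 0.2741, 0.015]
eef_rot: [0.0, 0.165, 0.986, 0.0]
wrist_force: [0.1, -0.2, -1.2]
opening: 0.166
grasp_force: 61.0
```

Request:
servo_tool(
  commands="0 0 0 0 0 1 0.1;0 0 0 0 0 0 0.1;0 0 0 0 0 0 0.35;0 0 0 0 0 0 0.45;0 0 0 0 0 0 0.45",
)

```text
time_s: 19.8
eef_pos: [0.5974, 0.274, 0.0138]
eef_rot: [0.0, 0.165, 0.986, 0.0]
wrist_force: [0.2, 0.3, 0.5]
opening: 0.452
grasp_force: 0.0
```

Request:
servo_tool(
  commands="0 0 0 0 0 -15 0.45;0 0 0 0 0 -35 0.45;0 0 0 0 0 -45 0.45;0 0 0 0 0 -45 0.45;0 0 0 0 0 0 0.45",
)

```text
time_s: 20.42
eef_pos: [0.6008, 0.275, 0.1606]
eef_rot: [0.005, 0.165, 0.986, 0.002]
wrist_force: [-0.5, 0.5, -0.5]
opening: 0.451
grasp_force: 0.0
```

Request:
servo_tool(
  commands="0 0 0 0 0 0 0.6;0 0 0 0 0 0 0.6",
)

```text
time_s: 20.68
eef_pos: [0.5962, 0.2737, 0.1522]
eef_rot: [-0.001, 0.165, 0.986, -0.001]
wrist_force: [-0.3, 0.5, -0.0]
opening: 0.6
grasp_force: 0.0
```

Run:
```python
from h import *
o=get_obs();c=calibration("wrist");im=camera("wrist").astype(int);cv2.imwrite("pics/w9.png",im)
print(o["eef_pos"],o["time_s"])
ctr=O+A@[.066,.0036]
q=proj(c,[[*(O+A@[.0265,.0036]),.034],[*(O+A@[.0265,.0036]),.044],[*(O+A@[.0360,-.0214]),.044],[*(O+A@[.0360,.0286]),.044],[*(O+A@[.1055,.0036]),.044]]).round(1);print(q)
x=int(q[1][0]);
for dx in(-20,20):print(list(zip(range(int(q[1][1])-22,int(q[1][1])+16,2),im[int(q[1][1])-22:int(q[1][1])+16:2,x+dx,1].tolist())))
for k in(0,40,70):
  y=int(q[2][1])+k;print(y,list(zip(range(int(q[2][0])-14,int(q[2][0])+14,2),im[y,int(q[2][0])-14:int(q[2][0])+14:2,1].tolist())),list(zip(range(int(q[3][0])-14,int(q[3][0])+14,2),im[y,int(q[3][0])-14:int(q[3][0])+14:2,1].tolist())))
print(list(zip(range(int(q[4][1])-16,int(q[4][1])+16,2),im[int(q[4][1])-16:int(q[4][1])+16:2,x-20,1].tolist())))
```

```text
[0.59622793 0.27370962 0.15221477] 20.675
[[322.6 170.9]
 [322.6 172.8]
 [289.2 185.6]
 [356.  185.6]
 [322.6 271.3]]
[(150, 97), (152, 79), (154, 71), (156, 47), (158, 31), (160, 30), (162, 32), (164, 36), (166, 63), (168, 86), (170, 93), (172, 110), (174, 121), (176, 152), (178, 153), (180, 130), (182, 77), (184, 63), (186, 64)]
[(150, 94), (152, 103), (154, 106), (156, 86), (158, 38), (160, 34), (162, 29), (164, 35), (166, 62), (168, 89), (170, 105), (172, 120), (174, 118), (176, 147), (178, 152), (180, 141), (182, 96), (184, 75), (186, 77)]
185 [(275, 90), (277, 92), (279, 91), (281, 89), (283, 92), (285, 91), (287, 93), (289, 103), (291, 143), (293, 155), (295, 123), (297, 66), (299, 59), (301, 59)] [(342, 73), (344, 64), (346, 57), (348, 68), (350, 127), (352, 152), (354, 148), (356, 110), (358, 96), (360, 97), (362, 94), (364, 94), (366, 93), (368, 94)]
225 [(275, 90), (277, 89), (279, 88), (281, 89), (283, 93), (285, 93), (287, 90), (289, 92), (291, 123), (293, 154), (295, 155), (297, 153), (299, 152), (301, 156)] [(342, 151), (344, 154), (346, 155), (348, 156), (350, 153), (352, 155), (354, 138), (356, 98), (358, 96), (360, 97), (362, 95), (364, 98), (366, 94), (368, 98)]
255 [(275, 91), (277, 93), (279, 93), (281, 94), (283, 95), (285, 91), (287, 95), (289, 94), (291, 105), (293, 147), (295, 155), (297, 152), (299, 153), (301, 156)] [(342, 154), (344, 155), (346, 157), (348, 154), (350, 153), (352, 149), (354, 113), (356, 96), (358, 97), (360, 95), (362, 96), (364, 95), (366, 98), (368, 95)]
[(255, 153), (257, 157), (259, 142), (261, 83), (263, 61), (265, 61), (267, 88), (269, 146), (271, 145), (273, 92), (275, 68), (277, 71), (279, 88), (281, 111), (283, 117), (285, 116)][ WARN:0@0.246] global loadsave.cpp:1063 imwrite_ Unsupported depth image for selected encoder is fallbacked to CV_8U.
```

Stack is placed: ribbed edges 290/355.5 centred at 322.8 as predicted, and about 1 mm forward. Now locate the lever post from several views.

Run:
```python
from h import *
ct=calibration("top");cs=calibration("side");c=calibration("wrist")
X,e=tri(ct,(174.5,301),cs,(232,136.5));print("tri",X,e,jig(X))
im=cv2.imread("pics/w9.png");d=(im.max(2)<60).astype(np.uint8)*255;d[250:]=0
q=proj(c,[[*(O+A@[-.0446,.0838]),z] for z in(.086,.044)]);print(q)
b=blob(im,d,tuple(map(float,q.mean(0))));x,y,w,h=cv2.boundingRect(b);print(x,y,w,h,cv2.minAreaRect(b))
(cx,cy),_,_=cv2.minAreaRect(b)
pp=plane(c,[(cx,cy)],.065)[0];print("wrist@65",pp,jig(pp))
print(get_obs()["q"].round(2))
P=O+A@[-.0446,.0836]
print(P);plan([*P,.12],-15.,10)
```

```text
tri [0.51786948 0.38521206 0.06451022] 0.0015141054246762566 [[-45.5  83.3]]
[[459.37556606  62.79855523]
 [438.50311777  70.64612604]]
428 50 42 34 ((448.4706726074219, 66.38235473632812), (28.619203567504883, 42.928802490234375), 75.96376037597656)
wrist@65 [0.51860831 0.38568678 0.065     ] [[-45.  84.]]
[ 0.25  0.4   1.43 -0.    1.31 -0.99]
[0.51884737 0.38516569]
t 20.725 pos [0.5962 0.2737 0.1521] cur 70.99 tilt 0.16 turn [-3.000e-03 -1.000e-03  1.501e+00]
-0.0 -0.0 0.15 10.9 8.0 3.2
-0.0 -0.0 0.15 12.0 6.3 3.2
-0.0 -0.0 0.15 12.8 4.4 3.2
-0.0 -0.0 0.15 13.3 2.5 3.2
-0.0 -0.0 0.15 13.6 0.4 3.2
-0.0 -0.0 0.15 13.5 -1.6 3.2
-0.0 -0.0 0.15 13.1 -3.6 3.2
-0.0 -0.0 0.15 12.4 -5.5 3.2
-0.0 -0.0 0.15 11.4 -7.3 3.2
-0.0 -0.0 0.15 10.2 -8.9 3.2
```

All three estimates agree within 1 mm: post at about (0.5186, 0.3853). Go above it, turning the closing line tangential.

Request:
servo_tool(
  commands="0 0 0.15 11 8 0 0.6;0 0 0.15 12 6.5 0 0.6;0 0 0.15 13 4.5 0 0.6;0 0 0.15 13.5 2.5 0 0.6;0 0 0.15 13.5 0.5 0 0.6",
)

```text
time_s: 21.35
eef_pos: [0.5576, 0.3303, 0.1523]
eef_rot: [-0.001, 0.517, 0.856, -0.001]
wrist_force: [1.1, 0.3, -0.7]
opening: 0.602
grasp_force: 0.0
```

Request:
servo_tool(
  commands="0 0 0.15 13.5 -1.5 0 0.6;0 0 0.15 13 -3.5 0 0.6;0 0 0.15 12.5 -5.5 0 0.6;0 0 0.15 11.5 -7.5 0 0.6;0 0 0.15 10 -9 0 0.6",
)

```text
time_s: 21.98
eef_pos: [0.5188, 0.3859, 0.1523]
eef_rot: [-0.0, 0.795, 0.607, -0.001]
wrist_force: [-0.3, 0.2, -0.4]
opening: 0.601
grasp_force: 0.0
```

Request:
servo_tool(
  commands="0 0 0 0 0 0 0.6;0 0 0 0 0 0 0.6",
)

```text
time_s: 22.22
eef_pos: [0.5197, 0.3854, 0.153]
eef_rot: [0.0, 0.792, 0.61, -0.001]
wrist_force: [0.7, -0.1, -0.5]
opening: 0.601
grasp_force: 0.0
```

Run:
```python
from h import *
plan([.5186,.3853,.02],-15.,1)
```

```text
t 22.225 pos [0.5197 0.3854 0.153 ] cur -14.79 tilt 0.06 turn [-0.001  0.001  0.004]
-0.001 0.001 0.004 -0.2 -0.9 133.0
```

Request:
servo_tool(
  commands="0 0 0 0 -1 40 0.6;0 0 0 0 0 45 0.6;0 0 0 0 0 25 0.6;0 0 0 0 0 10 0.6;0 0 0 0 0 0 0.6",
)

```text
time_s: 22.85
eef_pos: [0.5189, 0.3857, 0.0334]
eef_rot: [-0.0, 0.793, 0.609, -0.0]
wrist_force: [0.2, -0.2, 0.9]
opening: 0.599
grasp_force: 0.0
```

Request:
servo_tool(
  commands="0 0 0 0 0 5 0.6;0 0 0 0 0 5 0.6;0 0 0 0 0 0 0.4;0 0 0 0 0 0 0.1;0 0 0 0 0 0 0.1",
)

```text
time_s: 23.48
eef_pos: [0.5189, 0.3863, 0.0242]
eef_rot: [0.0, 0.793, 0.609, 0.0]
wrist_force: [-1.0, -1.2, 1.9]
opening: 0.19
grasp_force: 58.6
```

Request:
servo_tool(
  commands="0 0 0 0 0 0 0.1;0 0 0 0 0 0 0.1",
)

```text
time_s: 23.72
eef_pos: [0.5189, 0.3863, 0.0241]
eef_rot: [0.0, 0.793, 0.609, 0.0]
wrist_force: [-1.0, 0.1, 3.6]
opening: 0.189
grasp_force: 58.8
```

Post gripped. Swing along the arc, turning with the lever.

Request:
servo_tool(
  commands="0 0 -0.1 -0.4 -8 0 0.1;0 0 -0.1 -0.4 -8 0 0.1;0 0 -0.1 -0.4 -8 0 0.1;0 0 -0.1 -0.4 -8 0 0.1;0 0 -0.1 -0.4 -8 0 0.1",
)

```text
time_s: 24.35
eef_pos: [0.4797, 0.3868, 0.0241]
eef_rot: [0.0, 0.617, 0.787, 0.001]
wrist_force: [0.7, -1.2, 3.2]
opening: 0.192
grasp_force: 59.3
```

```bash
cat >> h.py <<'E'
def lev():
    o=get_obs();v=jig(o["eef_pos"])[0]-[-39,4];q=o["eef_rot"];M=Ro.from_quat([q[1],q[2],q[3],q[0]]).as_matrix()
    print("r",np.hypot(*v).round(1),"lever",round((np.arctan2(v[1],v[0])-np.radians(94))%6.283,3),"tool lever",round(np.arctan2(M[1,0],M[0,0])-a-np.radians(94),3),o["wrist_force"].round(1),o["opening"],o["grasp_force"])
    return o
E
python3 - <<'E'
from h import *
lev()
E
```

```text
r 80.9 lever 0.494 tool lever 0.504 [ 0.7 -1.2  3.2] 0.19221803795025733 59.258831050246954
```

Radius holds at 81 mm and forces are small. Continue.

Request:
servo_tool(
  commands="0 0 -0.1 -0.4 -8 0 0.1;0 0 -0.1 -0.4 -8 0 0.1;0 0 -0.1 -0.4 -8 0 0.1;0 0 -0.1 -0.4 -8 0 0.1;0 0 -0.1 -0.4 -8 0 0.1",
)

```text
time_s: 24.98
eef_pos: [0.4446, 0.3685, 0.0241]
eef_rot: [0.0, 0.403, 0.915, 0.001]
wrist_force: [1.0, 1.0, 0.5]
opening: 0.187
grasp_force: 59.2
```

Run:
```python
from h import *
lev()
```

```text
r 80.8 lever 0.988 tool lever 1.004 [1.  1.  0.5] 0.18678621963254768 59.241631273180246
```

Request:
servo_tool(
  commands="0 0 -0.1 -0.4 -8 0 0.1;0 0 -0.1 -0.4 -8 0 0.1;0 0 -0.1 -0.4 -8 0 0.1;0 0 -0.1 -0.4 -8 0 0.1;0 0 -0.1 -0.4 -8 0 0.1",
)

```text
time_s: 25.6
eef_pos: [0.4224, 0.3355, 0.0241]
eef_rot: [0.0, 0.164, 0.987, 0.001]
wrist_force: [-0.1, 2.1, 2.4]
opening: 0.19
grasp_force: 59.4
```

Request:
servo_tool(
  commands="0 0 0 0 0 0 0.1;0 0 0 0 0 0 0.1;0 0 0 0 0 0 0.1",
)

```text
time_s: 25.98
eef_pos: [0.4224, 0.3355, 0.0241]
eef_rot: [-0.0, 0.166, 0.986, 0.0]
wrist_force: [-3.3, 3.4, 6.3]
opening: 0.189
grasp_force: 59.6
```

Run:
```python
from h import *
lev()
im=camera("top");cv2.imwrite("pics/top9.png",im);c=calibration("top");i=im.astype(int)
s=camera("side");cv2.imwrite("pics/side9.png",s)
# jig-aligned top profile along jig x at y=4 ±15, at z=44 (plate top) and bed beyond
for y in(-.010,.004+.014,.004+.018,.004-.018):
    X=[[*(O+A@[x/1000,y]),.044] for x in range(20,128,4)];q=proj(c,X)
    v=[int(cv2.getRectSubPix(im,(1,1),tuple(map(float,k)))[0,0,1]) for k in q];print(y,v)
c=calibration("wrist");w=camera("wrist");cv2.imwrite("pics/w10.png",w);print(proj(c,[[*(O+A@[x,.004]),.044] for x in(.02,.03,.07,.11)]).round(0).tolist())
```

```text
r 80.7 lever 1.485 tool lever 1.5 [-3.3  3.4  6.3] 0.188868821256799 59.64575216174126
-0.01 [159, 81, 50, 192, 174, 189, 202, 202, 201, 201, 201, 200, 199, 200, 198, 199, 198, 199, 199, 199, 173, 179, 182, 149, 158, 154, 153]
0.018000000000000002 [163, 82, 39, 202, 135, 149, 199, 199, 200, 198, 199, 199, 198, 198, 198, 197, 198, 197, 196, 193, 135, 156, 183, 155, 158, 155, 143]
0.022 [160, 88, 60, 191, 147, 147, 198, 199, 199, 199, 199, 200, 200, 200, 200, 200, 200, 200, 200, 203, 128, 128, 166, 156, 158, 155, 146]
-0.013999999999999999 [164, 91, 30, 186, 111, 121, 199, 201, 201, 200, 201, 200, 199, 199, 199, 199, 198, 199, 198, 194, 98, 116, 166, 158, 159, 156, 130]
[[321.0, 513.0], [321.0, 525.0], [321.0, 565.0], [321.0, 601.0]]
```

The lever reads 1.49–1.50 rad, still, with a 59 N grip. The top-view profile runs pad (dark, 24–28), plates (31–110), then fence, with no gap left. Hand in.

```bash
python3 -c "
from bench import *
print(hand_in())"
```

```text
the job is handed in; nothing more can be done
None
```

The job is handed in at about 26 s of the 72 s allowed: both plates are stacked in the jig and the gripper holds the lever at about 1.5 rad, but hand-in returned no verdict and I did not measure pad pressure or bystander positions after the swing.

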